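# Retract the pusher block of a syringe pump

### The job

Get the syringe pump ready for reloading: with a fingertip press the orange release button on top of its pusher block fully down and, keeping it held down all the way, slide the block away from the syringe to the end stop at the other end of the rods. Only then let the button spring up so that the block locks there, and move clear. Push with the fingertips only, without gripping the block hard or ramming it, and leave the syringe in its cradle and everything else on the bench where it is.

Things in the scene. Friction and masses are not known exactly. Their poses are not given: they have to be found in the camera images.
- pump: Laboratory syringe pump, fixed: cream housing 170 (x) x 300 (y) x 75 mm high, keypad along its front (-x) edge; origin at the centre of its underside, z up. On top, at x = +40 mm, rods and a brass lead screw run along y, 90 mm above the bench, from an end bracket (y = -145 to -129, 127 high) to the syringe cradle (y = +62 to +132, its clamp 156 high). The pusher block slides between them.
- pusher (a joint): Position of the pusher block, m; grows as it moves along the pump's -y, away from the syringe: 0 nearest the cradle, 0.120 against the end stop. Starts at 0.008 to 0.050. A half-nut on the lead screw locks it anywhere (holds about 20 N) unless the release button is down; then it slides with about 1.5 N of drag. It locks again wherever the button comes up.
- release (a joint): Travel of the release button, m: about 0 = up (block locked), 0.006 = fully down. Sprung: it gives from about 3.5 N and about 5 N holds it fully down; the block is free once it is more than about 2 mm down.
- release_top (a point): Centre of the top of the orange release button, 30 (pump's x) x 28 mm (y), 8 mm above the block's top, 148 mm above the bench when up; moves with block and button. Axes parallel to the pump's. An upright thumb rest, 44 mm wide, 6 mm thick, stands on the block, its face 30 mm from this point on the pump's -y side, top 162 mm above the bench: a fingertip on the button can push against it.
- block_top (a point): Centre of the top face of the dark grey pusher block, 140 mm above the bench. The block is 96 (pump's x) x 56 (pump's y) x 61 mm; at joint 0 this point lies at x = +40, y = +20 mm in the pump's frame. The button's centre is 8 mm from it towards the pump's +y.
- syringe: Clear 20 ml syringe, empty, lying loose in the cradle under its clamp bar, 22 mm barrel along the pump's y, nozzle to +y; origin on the axis at the middle of the 90 mm barrel. Its white plunger end reaches 58 mm from the origin towards the block. To be left alone.
- beaker: Glass beaker, 68 mm across, 80 mm high, near the nozzle end of the pump; origin at its underside, as for all that follow. To be left alone.
- canister_a: White test canister with green cap, 36 mm across, 85 mm high, just behind the pump (its +x side). To be left alone.
- canister_b: A second canister like it, beside the first. To be left alone.
- jug: White plastic measuring jug, 110 mm across, 140 mm high, on the left of the bench. To be left alone.
- reagent: White bottle with blue cap, 72 mm across, 150 mm high, on the left of the bench. To be left alone.
- rack: Black test-tube rack 85 x 165 x 55 mm with glass tubes up to 160 mm high, on the right of the bench. To be left alone.
- tip_box: White and yellow pipette-tip box 87 x 122 x 67 mm, on the right of the bench. To be left alone.

How it is judged:
On the way, in this order (a step that is already met when the one before it is completed fails the run):
1. the release button is pressed down while the block still stands where it was (value of joint release above 0.0025 m and distance of block_top from where it was at the start of the episode below 0.015 m), for 0.1 s.
2. the block has reached its end stop with the button still held down (value of joint pusher above 0.117 m and value of joint release above 0.0015 m), for 0.1 s.
At the end, for the whole second after the job is handed in: The pusher block rests within 3 mm of its end stop, the release button is up again (within 1 mm), the syringe lies within 10 mm of where it was and every other thing within 30 mm (value of joint pusher above 0.117 m and value of joint release below 0.001 m and velocity of joint pusher between -0.005 and 0.005 m/s and distance of syringe from where it was at the start of the episode below 0.01 m and distance of each of beaker, canister_a, canister_b, jug, reagent, rack, tip_box from where it was at the start of the episode below 0.03 m); the robot touches nothing.
It fails at once if the button came up while the block was on its way (more than 15 mm from its start and more than 4 mm short of the end stop) (distance of block_top from where it was at the start of the episode above 0.015 m and value of joint pusher below 0.116 m and value of joint release below 0.0008 m).
It fails at once if the block was gripped hard or rammed (more than 45 N from the fingers) (contact force between the fingers and pusher above 45 N).
It fails at once if the syringe was lifted, taken or pushed (moved more than 10 mm) (distance of syringe from where it was at the start of the episode above 0.01 m).
It fails at once if another thing on the bench was moved more than 30 mm (distance of any of beaker, canister_a, canister_b, jug, reagent, rack, tip_box from where it was at the start of the episode above 0.03 m).
It also fails if it takes over 35 s, if anything falls off the work surface, if the arm or the gripper's body presses on something with over 40 N, if the wrist force passes 120 N, or if a joint passes its speed limit or range.

### The arm

A 6-joint arm with a two-finger parallel gripper is mounted at the origin on the work surface. World frame = base frame: x ahead of the robot, y to its left, z up, the work surface at z = 0. Lengths are in m, angles in rad, forces in N, time in s.
With the tool pointing down it reaches from about 0.35 to 0.875 m from the base axis. Payload 4.2 kg.
Tool frame: the origin (TCP) lies at the very end of the fingers, on their centre line; the grasp point (between the pads) lies 19 mm behind it (pinch_z is the distance from the TCP to the grasp point, in m); z points along the fingers, y is the direction in which the jaws open and shut (so a half turn about z gives the same grasp; the last joint's range is limited). The gripper opens to 87 mm and grips with 3 to 60 N. Pads are 19 mm wide; open, the fingers measure 117 mm over their backs; the gripper's body (75 mm by 190 mm) begins 51 mm behind the grasp point.
Start: joints at [-0.93, 0.385, 0.008, 0, -1.194, -0.259], TCP at [0.233, -0.58, 0.223] pointing down, gripper open.
Joint ranges: [-3.14, 3.14], [-1.21, 2.06], [-1.07, 1.41], [-3.16, 2.05], [-2.99, -0.16], [-3.1, 3.1]. Speed limits (rad/s): [2.79, 2.79, 3.14, 3.14, 3.14, 3.14].

### API

Orientations are given as [roll, pitch, yaw] about the fixed x, y, z axes, in that order (R = Rz(yaw) Ry(pitch) Rx(roll)).
In Python, from plant import read_state, camera, close_job, pinch_z gives the robot as it stands. The module is installed in compiled form; this text tells all that it offers.
- The arm moves only by the tool move_arm, never from a script. Its argument "targets" is a list of rows, each an object with "rotation": the turn, a rotation vector about the tool's x, y, z in rad, a list of three; "xyz": the shift along the tool's x, y, z in mm, a list of three; "claw": the finger opening in mm, from 0 to 87. In form: [{"rotation": [wx, wy, wz], "xyz": [x, y, z], "claw": claw}, ...]. A call has 1 to 5 rows; each row is the pose to reach, as a shift and turn from the pose commanded when the call began, along the tool's axes at that moment; what a row does not reach only later rows make up. A row lasts 1/10 s, in which the tool goes at most 50 mm and 8.59 degrees, less where a joint would pass 70% of its speed; a pose out of reach is approached as far as the arm can. A call with a gripper value outside its range is refused whole. The fingers move at their own pace and stop on an object; "newtons" is the grip in N (left out, the last holds). Time passes only in rows, so rows that repeat a pose let the fingers close. It gives the time, the measured TCP pose, the force and the opening at its end, in the units of the state.
- read_state(): the state, without advancing time (a new reading comes with each control period).
- camera(name): name is "scene" or "top" or "wrist"; returns a dict with "color" (480x640x3 uint8, red, green, blue), "camera_matrix" (3x3 intrinsics, pixels), "pose" (4x4, takes a point from camera to world coordinates). Camera axes: x right, y down, z forward; pixel columns grow to the right and rows downward; lengths in m; the calibration is good to about 2 mm. A picture is of the moment at which its call begins. There is no depth.
- close_job(): hands the job in, once; it reports no verdict.
The state is a dict: "time_s": time; "q": joint angles; "qd": joint speeds; "joint_torque": joint torques, N m; "eef_pos": TCP position; "eef_rot": TCP orientation; "contact_force": force on the tool from outside, world axes, zero at the start; "moment": the same for the moment, N m; "grip_width": finger opening in m.
Only numpy, scipy, OpenCV 4.12 (cv2) and the standard library are available. Lean on these libraries where they do the work, as an engineer would, in place of code of your own. Each camera call takes 0.05 s, during which the arm holds its last target. There are 200 camera calls.

## Working session

There is one attempt and no reset: what is moved stays moved. The work goes in short steps, Python scripts to look and compute and a tool call to move; the robot and the scene stay as the last step left them, time stands still between calls to the robot, and variables do not carry over. Pictures are saved under pics/ and viewed, about 8 in all and at most 12, crops included, and the job is handed in when it is done.

Besides the shell and the picture viewer there is one more tool, called after "Call:" as name([rows], argument=value, ...), one row to a line, values as JSON. move_arm: Moves the arm, as the interface text tells. Its arguments: {"type":"object","properties":{"targets":{"type":"array"},"newtons":{"type":"number"}},"required":["targets"]}

```bash
mkdir -p pics
python3 - <<'E'
from plant import *
import cv2,numpy as np
s=read_state();print(s)
for n in("scene","top"):
    c=camera(n);cv2.imwrite(f"pics/{n}0.png",c["color"][:,:,::-1]);print(n,c["camera_matrix"].tolist(),np.round(c["pose"],4).tolist())
E
```

```text
{'time_s': 0.0, 'q': array([-9.30411649e-01,  3.85543670e-01,  6.63184252e-03, -4.98835024e-04,
       -1.19398809e+00, -2.58601410e-01]), 'qd': array([ 1.44247746e-04, -1.03646709e-03, -5.70769835e-04, -2.36412793e-03,
        5.58262961e-04, -9.27579043e-05]), 'joint_torque': array([-3.40986926e-04, -3.90665209e+01,  1.87402242e+01,  4.22004998e+00,
        1.09232770e-02, -1.92311063e-04]), 'eef_pos': array([ 0.23265584, -0.57943823,  0.22146975]), 'eef_rot': array([ 3.13944046e+00, -8.99166697e-05, -2.75999333e+00]), 'contact_force': array([0.42651128, 0.02915103, 0.63927215]), 'moment': array([ 0.00301859,  0.02198451, -0.01763934]), 'grip_width': 0.08678441299837003}
scene [[520.0822962064834, 0.0, 320.9288332847953], [0.0, 520.0822962064834, 254.81913649912153], [0.0, 0.0, 1.0]] [[-0.1177, 0.6657, -0.7369, 1.5633], [0.993, 0.0815, -0.0851, 0.1669], [0.0034, -0.7418, -0.6706, 1.0415], [0.0, 0.0, 0.0, 1.0]]
top [[464.19476094342616, 0.0, 324.2597154037808], [0.0, 464.19476094342616, 237.9789667921801], [0.0, 0.0, 1.0]] [[-0.0112, -0.9832, 0.1822, 0.3022], [-0.9999, 0.0115, 0.0004, 0.0537], [-0.0025, -0.1822, -0.9833, 1.3829], [0.0, 0.0, 0.0, 1.0]]
```

View pics/top0.png

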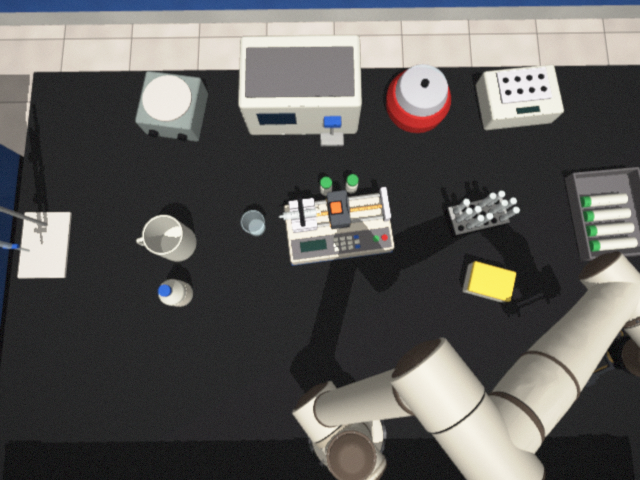

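View pics/scene0.png

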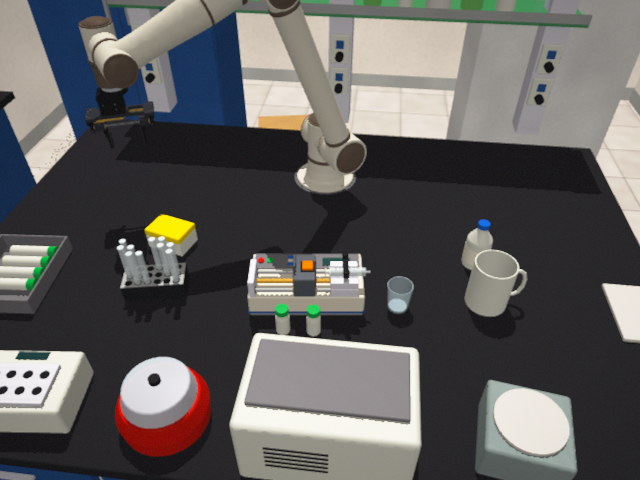

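```bash
cat > h.py <<'E'
import numpy as np,cv2
from plant import *
def ray(c,uv,z):
    K,T=c["camera_matrix"],c["pose"]
    d=T[:3,:3]@np.linalg.solve(K,[uv[0],uv[1],1.]);o=T[:3,3]
    return o+d*(z-o[2])/d[2]
def orange(img):
    h=cv2.cvtColor(img,cv2.COLOR_RGB2HSV)
    m=cv2.inRange(h,(5,200,150),(16,255,255))
    n,l,st,ce=cv2.connectedComponentsWithStats(m)
    return [(st[i].tolist(),ce[i].round(1).tolist()) for i in range(1,n) if st[i][4]>20]
E
python3 - <<'E'
from h import *
for n in("scene","top"):
    c=camera(n)
    for st,ce in orange(c["color"]): print(n,st,ce,ray(c,ce,.148).round(4))
    if n=="top":
        cr=c["color"][165:275,270:410,::-1];cv2.imwrite("pics/topc.png",cv2.resize(cr,None,fx=5,fy=5,interpolation=cv2.INTER_CUBIC))
E
```

```text
scene [302, 261, 11, 9, 42] [306.9, 266.0] [0.6272 0.0237 0.148 ]
```

View pics/topc.png

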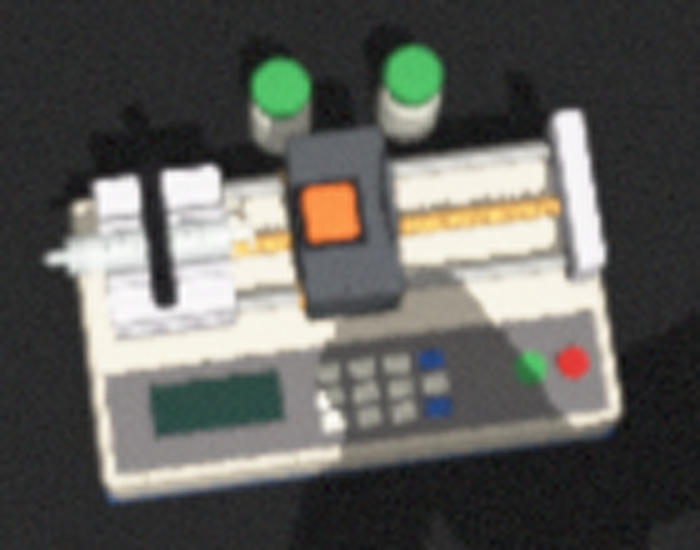

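Run:
```python
from h import *
c=camera("top")
f=lambda x,y,z:ray(c,(270+(x-2)/5,165+(y-2)/5),z)
b=f(331,213,.148);l=f(108,487,.075);r=f(620,415,.075)
br=f(568,112,.127);bf=f(588,275,.127)
print("btn",b,"L",l,"R",r,"len",np.linalg.norm(l-r),"bracket",br,bf)
u=l-r;yaw=np.arctan2(-u[0],u[1]);v=br-bf;print("yaw",yaw,np.arctan2(v[1],v[0]))
R=np.array([[np.cos(yaw),-np.sin(yaw)],[np.sin(yaw),np.cos(yaw)]])
print("R in frame btn:", R.T@(b-r)[:2]+[-.085,-.15],"bracket",R.T@((br+bf)/2-r)[:2]+[-.085,-.15])
s=read_state();print(s["eef_pos"],s["eef_rot"],s["time_s"])
```

```text
btn [0.61648024 0.02167389 0.148     ] L [0.47638942 0.14890011 0.075     ] R [ 0.51440929 -0.14326249  0.075     ] len 0.2946260261450029 bracket [ 0.67864075 -0.11286705  0.127     ] [ 0.58475813 -0.12072527  0.127     ]
yaw 0.1294053838898995 0.08350792594037665
R in frame btn: [0.03750165 0.00038562] bracket [ 0.03472479 -0.13889061]
[ 0.23278366 -0.57975613  0.2220453 ] [ 3.14059614e+00 -1.09586818e-04 -2.75984701e+00] 0.25
```

Call:
move_arm([
  {"rotation":[0,0,0.1],"xyz":[-36,26,-16],"claw":0},
  {"rotation":[0,0,0.2],"xyz":[-74,53,-32],"claw":0},
  {"rotation":[0,0,0.26],"xyz":[-112,80,-48],"claw":0},
  {"rotation":[0,0,0.26],"xyz":[-151,108,-60],"claw":0},
  {"rotation":[0,0,0.26],"xyz":[-190,136,-60],"claw":0},
], newtons=10)

```text
time_s: 0.75
eef_pos: [0.3599, -0.382, 0.2847]
eef_rot: [-3.138, 0.003, -3.02]
contact_force: [1.7, 0.5, -0.3]
grip_width: 0.0546
```

```bash
cat >> h.py <<'E'
from scipy.spatial.transform import Rotation as Ro
def totool(goal):
    s=read_state();R=Ro.from_euler("xyz",s["eef_rot"]).as_matrix()
    print("t",round(s["time_s"],2),"pos",s["eef_pos"].round(4),"rot",s["eef_rot"].round(3),"F",s["contact_force"].round(1),"w",round(s["grip_width"],4))
    print("shift mm",(R.T@(np.array(goal)-s["eef_pos"])*1000).round(1))
E
python3 -c "
from h import *
totool([.617,.022,.29])"
```

```text
t 0.75 pos [ 0.3599 -0.382   0.2847] rot [-3.138e+00  3.000e-03 -3.020e+00] F [ 1.7  0.5 -0.3] w 0.0546
shift mm [-304.2  369.8   -5.5]
```

Call:
move_arm([
  {"rotation":[0,0,0],"xyz":[-29,35,0],"claw":0},
  {"rotation":[0,0,0],"xyz":[-58,70,0],"claw":0},
  {"rotation":[0,0,0],"xyz":[-87,105,0],"claw":0},
  {"rotation":[0,0,0],"xyz":[-116,140,0],"claw":0},
  {"rotation":[0,0,0],"xyz":[-145,175,0],"claw":0},
])

```text
time_s: 1.25
eef_pos: [0.4818, -0.1899, 0.2828]
eef_rot: [-3.141, 0.001, -3.02]
contact_force: [1.0, -1.3, 0.6]
grip_width: 0.0146
```

Call:
move_arm([
  {"rotation":[0,0,0],"xyz":[-29,35,0],"claw":0},
  {"rotation":[0,0,0],"xyz":[-58,70,0],"claw":0},
  {"rotation":[0,0,0],"xyz":[-87,105,0],"claw":0},
  {"rotation":[0,0,0],"xyz":[-116,140,0],"claw":0},
  {"rotation":[0,0,0],"xyz":[-116,140,0],"claw":0},
])

```text
time_s: 1.75
eef_pos: [0.5815, -0.0346, 0.2813]
eef_rot: [3.141, -0.0, -3.015]
contact_force: [-0.8, 0.1, -0.5]
grip_width: 0.0005
```

```bash
python3 -c "
from h import *
totool([.617,.022,.29])
c=camera('wrist');cv2.imwrite('pics/w1.png',c['color'][:,:,::-1])
T=np.array(c['pose']);print(T.round(3))
for st,ce in orange(c['color']): print(st,ce,ray(c,ce,.148).round(4))"
```

```text
t 1.75 pos [ 0.5815 -0.0346  0.2813] rot [ 3.141 -0.    -3.015] F [-0.8  0.1 -0.5] w 0.0005
shift mm [-42.4  51.6  -8.7]
[[-0.125  0.956  0.266  0.509]
 [ 0.992  0.12   0.034 -0.045]
 [ 0.001  0.268 -0.963  0.442]
 [ 0.     0.     0.     1.   ]]
```

View pics/w1.png

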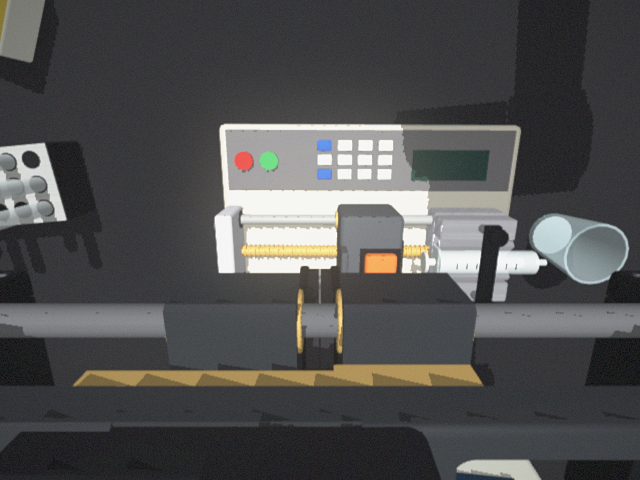

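```bash
python3 -c "
from h import *
c=camera('wrist')
a=ray(c,(364,252.5),.148);b=ray(c,(397.5,252.5),.148);print(a,b,np.linalg.norm(a-b))
ps=.1257;ex=np.array([np.cos(ps),np.sin(ps),0]);ey=np.array([-np.sin(ps),np.cos(ps),0])
B=(a+b)/2+.015*ex;print('btn',B)
# pump corners front edge z=.075
l=ray(c,(221,126),.075);r=ray(c,(519,126),.075);print(l,r,np.linalg.norm(r-l))
m=(l+r)/2+.085*ex;d=B-m;print('btn in pump',d@ex,d@ey)
img=c['color'];print(img[255:280:3,380].tolist())
goal=B-.013*ey;goal[2]=.20;print(goal);totool(goal)"
```

```text
[0.60310557 0.00414991 0.148     ] [0.59956079 0.03268127 0.148     ] 0.028750714979334163
btn [0.61621484 0.02029613 0.148     ]
[ 0.51531894 -0.14195673  0.075     ] [0.4794562  0.14636435 0.075     ] 0.29054291293753004
btn in pump 0.035157959896262594 0.0030522896322739096
[[200, 119, 78], [247, 181, 100], [247, 186, 102], [247, 183, 100], [247, 185, 104], [247, 183, 100], [133, 93, 78], [77, 75, 76], [76, 72, 75]]
[0.61784464 0.0073987  0.2       ]
t 1.85 pos [ 0.5794 -0.0377  0.2819] rot [-3.142e+00 -1.000e-03 -3.018e+00] F [ 0.8 -0.1  0.6] w 0.0006
shift mm [-43.8  40.   81.8]
```

Call:
move_arm([
  {"rotation":[0,0,0],"xyz":[-22,22,10],"claw":0},
  {"rotation":[0,0,0],"xyz":[-44,43,20],"claw":0},
  {"rotation":[0,0,0],"xyz":[-44,43,55],"claw":0},
  {"rotation":[0,0,0],"xyz":[-44,43,82],"claw":0},
  {"rotation":[0,0,0],"xyz":[-44,43,82],"claw":0},
])

```text
time_s: 2.35
eef_pos: [0.6146, 0.008, 0.1963]
eef_rot: [-3.142, -0.009, -3.022]
contact_force: [-0.3, 0.3, -0.6]
grip_width: 0.0006
```

```bash
python3 -c "
from h import *
totool([.6175,.0104,.155])
for n in ('wrist','scene'):
  c=camera(n);i=c['color']
  if n=='scene': i=cv2.resize(i[200:350,210:410],None,fx=4,fy=4,interpolation=cv2.INTER_CUBIC)
  cv2.imwrite('pics/'+n+'2.png',i[:,:,::-1])
totool([.6175,.0104,.155])"
```

```text
t 2.35 pos [0.6146 0.008  0.1963] rot [-3.142 -0.009 -3.022] F [-0.3  0.3 -0.6] w 0.0006
shift mm [-3.6  2.1 41.3]
t 2.45 pos [0.6178 0.0082 0.2014] rot [-3.141  0.    -3.021] F [ 0.2 -0.6  0.8] w 0.0006
shift mm [ 0.1  2.3 46.4]
```

View pics/scene2.png

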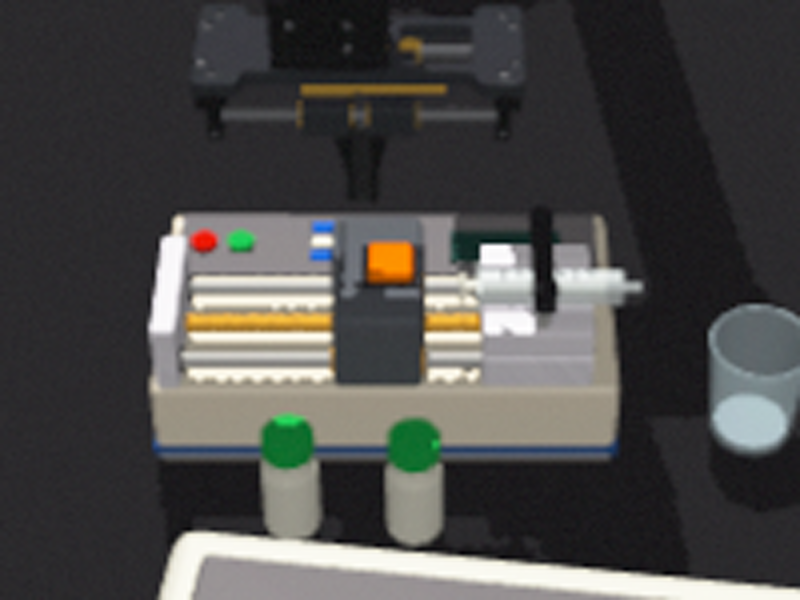

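View pics/wrist2.png

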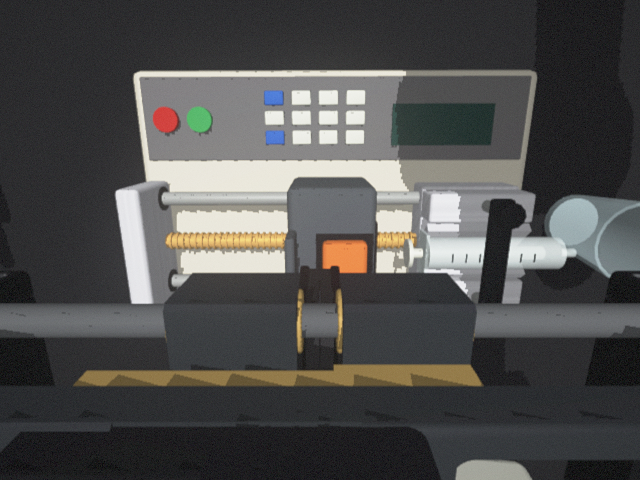

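```bash
python3 -c "
from h import *
w=cv2.imread('pics/wrist2.png');print(w[234:278:2,345,::-1].tolist());print(w[255,315:375:2,2].tolist())
c=camera('wrist');ps=.1257;ex=np.array([np.cos(ps),np.sin(ps),0]);ey=np.array([-np.sin(ps),np.cos(ps),0])
for r in (241,246): print(r,[ray(c,(u,r),.148).round(4) for u in (323,367)], ray(c,(345,r),.148)+.015*ex)
s=camera('scene');print('tip',ray(s,(301,250),.2014),'btn',ray(s,(307.5,264.5),.148))
print('rest edge',ray(c,(296,240),.162),'blk',[ray(c,(u,182),.14).round(4) for u in(289,377)])"
```

```text
[[69, 63, 64], [65, 59, 56], [59, 54, 55], [152, 92, 59], [211, 118, 67], [235, 139, 77], [239, 146, 79], [239, 144, 79], [239, 145, 80], [238, 143, 76], [239, 147, 81], [239, 143, 80], [238, 144, 77], [238, 144, 79], [239, 146, 78], [238, 144, 78], [237, 142, 76], [238, 143, 78], [238, 142, 74], [209, 118, 69], [61, 55, 56], [57, 54, 54]]
[100, 62, 61, 69, 202, 230, 240, 239, 238, 238, 239, 238, 239, 239, 239, 239, 239, 239, 238, 239, 238, 238, 238, 238, 238, 225, 105, 58, 63, 89]
241 [array([0.6107, 0.0086, 0.148 ]), array([0.6074, 0.0356, 0.148 ])] [0.6239313  0.02398032 0.148     ]
246 [array([0.6139, 0.009 , 0.148 ]), array([0.6106, 0.0361, 0.148 ])] [0.62715262 0.02442899 0.148     ]
tip [0.62867614 0.01019646 0.2014    ] btn [0.62154491 0.02442424 0.148     ]
rest edge [ 0.60766073 -0.00765865  0.162     ] blk [array([ 0.578 , -0.0164,  0.14  ]), array([0.5715, 0.0373, 0.14  ])]
```

Call:
move_arm([
  {"rotation":[0,0,0],"xyz":[-5,4,20],"claw":0},
  {"rotation":[0,0,0],"xyz":[-5,4,40],"claw":0},
  {"rotation":[0,0,0],"xyz":[-5,4,48],"claw":0},
  {"rotation":[0,0,0],"xyz":[-5,4,48],"claw":0},
  {"rotation":[0,0,0],"xyz":[-5,4,48],"claw":0},
])

```text
time_s: 3.05
eef_pos: [0.6231, 0.0139, 0.1542]
eef_rot: [-3.141, 0.003, -3.02]
contact_force: [0.1, 0.3, 0.3]
grip_width: 0.0005
```

```bash
python3 -c "
from h import *
totool([.6224,.0126,.148])
c=camera('scene');i=c['color']
cv2.imwrite('pics/s3.png',cv2.resize(i[225:305,240:375],None,fx=5,fy=5,interpolation=cv2.INTER_CUBIC)[:,:,::-1])
"
```

```text
t 3.05 pos [0.6231 0.0139 0.1542] rot [-3.141e+00  3.000e-03 -3.020e+00] F [0.1 0.3 0.3] w 0.0005
shift mm [ 0.9 -1.2  6.2]
```

View pics/s3.png

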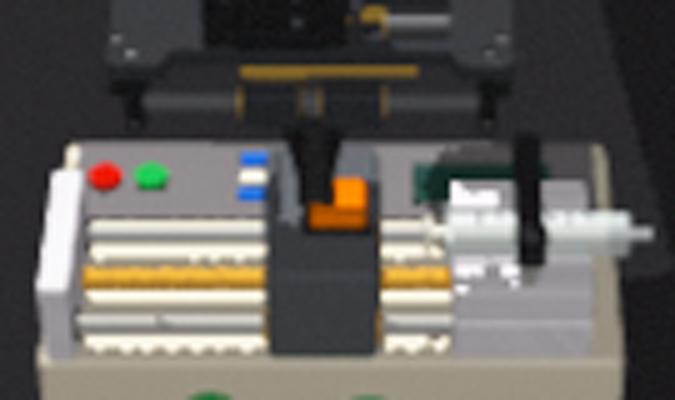

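Call:
move_arm([
  {"rotation":[0,0,0],"xyz":[0,0,3],"claw":0},
  {"rotation":[0,0,0],"xyz":[0,0,6],"claw":0},
  {"rotation":[0,0,0],"xyz":[0,0,8],"claw":0},
  {"rotation":[0,0,0],"xyz":[0,0,10],"claw":0},
  {"rotation":[0,0,0],"xyz":[0,0,10],"claw":0},
])

```text
time_s: 3.6
eef_pos: [0.6228, 0.0141, 0.1432]
eef_rot: [-3.141, 0.002, -3.019]
contact_force: [-0.7, 0.4, 4.6]
grip_width: 0.0005
```

Call:
move_arm([
  {"rotation":[0,0,0],"xyz":[0,0,1],"claw":0},
  {"rotation":[0,0,0],"xyz":[0,0,2],"claw":0},
  {"rotation":[0,0,0],"xyz":[0,0,2.5],"claw":0},
  {"rotation":[0,0,0],"xyz":[0,0,2.5],"claw":0},
])

```text
time_s: 4.0
eef_pos: [0.6229, 0.0141, 0.1423]
eef_rot: [-3.141, 0.002, -3.019]
contact_force: [-3.1, 0.5, 11.9]
grip_width: 0.0005
```

Call:
move_arm([
  {"rotation":[0,0,0],"xyz":[0,-4,0],"claw":0},
  {"rotation":[0,0,0],"xyz":[0,-9,0],"claw":0},
  {"rotation":[0,0,0],"xyz":[0,-15,0],"claw":0},
  {"rotation":[0,0,0],"xyz":[0,-21,0],"claw":0},
  {"rotation":[0,0,0],"xyz":[0,-27,0],"claw":0},
])

```text
time_s: 4.5
eef_pos: [0.6262, -0.0128, 0.1423]
eef_rot: [-3.141, 0.002, -3.019]
contact_force: [-2.8, 1.6, 11.4]
grip_width: 0.0006
```

Call:
move_arm([
  {"rotation":[0,0,0],"xyz":[0,-6,0],"claw":0},
  {"rotation":[0,0,0],"xyz":[0,-12,0],"claw":0},
  {"rotation":[0,0,0],"xyz":[0,-18,0],"claw":0},
  {"rotation":[0,0,0],"xyz":[0,-24,0],"claw":0},
  {"rotation":[0,0,0],"xyz":[0,-30,0],"claw":0},
])

```text
time_s: 5.0
eef_pos: [0.6299, -0.0427, 0.1423]
eef_rot: [-3.141, 0.002, -3.019]
contact_force: [-2.0, 1.6, 10.7]
grip_width: 0.0005
```

Call:
move_arm([
  {"rotation":[0,0,0],"xyz":[0,-5,0],"claw":0},
  {"rotation":[0,0,0],"xyz":[0,-10,0],"claw":0},
  {"rotation":[0,0,0],"xyz":[0,-15,0],"claw":0},
  {"rotation":[0,0,0],"xyz":[0,-20,0],"claw":0},
  {"rotation":[0,0,0],"xyz":[0,-23,0],"claw":0},
])

```text
time_s: 5.5
eef_pos: [0.6327, -0.0657, 0.1423]
eef_rot: [-3.141, 0.003, -3.019]
contact_force: [-1.5, 1.1, 11.3]
grip_width: 0.0006
```

```bash
python3 -c "
from h import *
totool([.6224,.0126,.148])
c=camera('scene');i=c['color']
cv2.imwrite('pics/s4.png',cv2.resize(i[225:305,240:375],None,fx=5,fy=5,interpolation=cv2.INTER_CUBIC)[:,:,::-1])
"
```

```text
t 5.5 pos [ 0.6327 -0.0657  0.1423] rot [-3.141e+00  3.000e-03 -3.019e+00] F [-1.5  1.1 11.3] w 0.0006
shift mm [ 0.6 79.  -5.7]
```

View pics/s4.png

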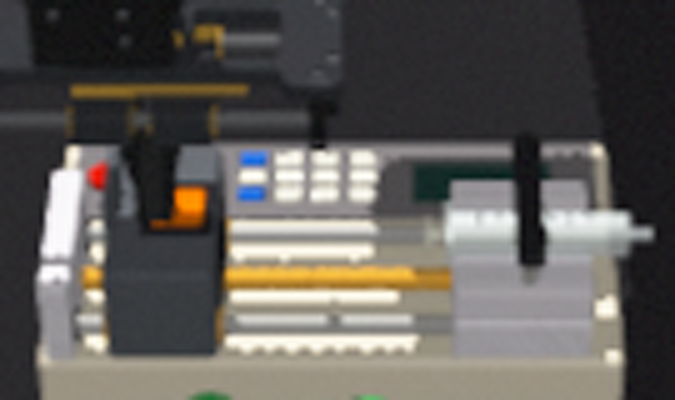

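Call:
move_arm([
  {"rotation":[0,0,0],"xyz":[0,-3,0],"claw":0},
  {"rotation":[0,0,0],"xyz":[0,-5,0],"claw":0},
  {"rotation":[0,0,0],"xyz":[0,-7,0],"claw":0},
  {"rotation":[0,0,0],"xyz":[0,-9,0],"claw":0},
  {"rotation":[0,0,0],"xyz":[0,-10,0],"claw":0},
])

```text
time_s: 6.05
eef_pos: [0.6339, -0.0755, 0.1423]
eef_rot: [-3.141, 0.003, -3.019]
contact_force: [-2.9, 1.3, 10.3]
grip_width: 0.0007
```

Call:
move_arm([
  {"rotation":[0,0,0],"xyz":[0,-1,0],"claw":0},
  {"rotation":[0,0,0],"xyz":[0,-2,0],"claw":0},
  {"rotation":[0,0,0],"xyz":[0,-3,0],"claw":0},
  {"rotation":[0,0,0],"xyz":[0,-3,0],"claw":0},
])

```text
time_s: 6.45
eef_pos: [0.6343, -0.0785, 0.1423]
eef_rot: [-3.141, 0.003, -3.019]
contact_force: [-1.5, 1.0, 10.8]
grip_width: 0.0005
```

Still free sliding (about 1.3 N); continue in small steps until the force rises.

Call:
move_arm([
  {"rotation":[0,0,0],"xyz":[0,-1,0],"claw":0},
  {"rotation":[0,0,0],"xyz":[0,-2,0],"claw":0},
  {"rotation":[0,0,0],"xyz":[0,-3,0],"claw":0},
  {"rotation":[0,0,0],"xyz":[0,-3,0],"claw":0},
])

```text
time_s: 6.85
eef_pos: [0.6346, -0.0813, 0.1423]
eef_rot: [-3.141, 0.003, -3.019]
contact_force: [-1.8, 0.8, 11.3]
grip_width: 0.0004
```

Call:
move_arm([
  {"rotation":[0,0,0],"xyz":[0,-1,0],"claw":0},
  {"rotation":[0,0,0],"xyz":[0,-2,0],"claw":0},
  {"rotation":[0,0,0],"xyz":[0,-2,0],"claw":0},
])

```text
time_s: 7.15
eef_pos: [0.6347, -0.0815, 0.1423]
eef_rot: [3.14, 0.003, -3.019]
contact_force: [-3.3, 7.1, 11.7]
grip_width: 0.0006
```

Call:
move_arm([
  {"rotation":[0,0,0],"xyz":[0,0.7,0],"claw":0},
  {"rotation":[0,0,0],"xyz":[0,0.7,-4],"claw":0},
  {"rotation":[0,0,0],"xyz":[0,0.7,-10],"claw":0},
  {"rotation":[0,0,0],"xyz":[0,0.7,-30],"claw":0},
  {"rotation":[0,0,0],"xyz":[0,0.7,-60],"claw":0},
])

```text
time_s: 7.65
eef_pos: [0.6319, -0.0828, 0.1974]
eef_rot: [3.141, -0.008, -3.021]
contact_force: [0.8, -0.9, -0.5]
grip_width: 0.0005
```

Call:
move_arm([
  {"rotation":[0,0,0],"xyz":[0,0,-30],"claw":0},
  {"rotation":[0,0,0],"xyz":[20,0,-60],"claw":0},
  {"rotation":[0,0,0],"xyz":[60,0,-60],"claw":0},
  {"rotation":[0,0,0],"xyz":[100,0,-60],"claw":0},
  {"rotation":[0,0,0],"xyz":[100,0,-60],"claw":0},
])

```text
time_s: 8.15
eef_pos: [0.5294, -0.0956, 0.2595]
eef_rot: [3.14, -0.005, -3.021]
contact_force: [0.9, -0.4, 0.5]
grip_width: 0.0007
```

```bash
python3 -c "
from h import *
totool([.6224,.0126,.148])
c=camera('scene');i=c['color']
cv2.imwrite('pics/s5.png',cv2.resize(i[225:345,240:415],None,fx=4.5,fy=4.5,interpolation=cv2.INTER_CUBIC)[:,:,::-1])
"
```

```text
t 8.15 pos [ 0.5294 -0.0956  0.2595] rot [ 3.14  -0.005 -3.021] F [ 0.9 -0.4  0.5] w 0.0007
shift mm [-105.9   96.1  111.1]
```

View pics/s5.png

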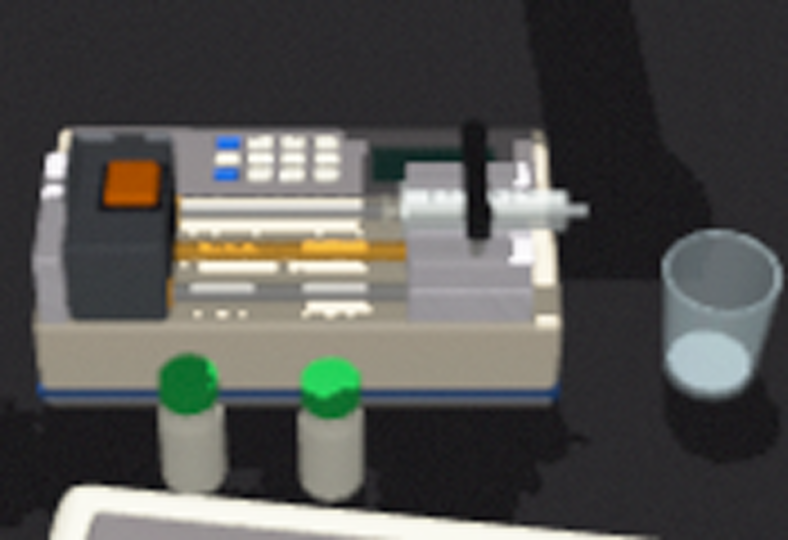

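The block stands against the end bracket with the button up, and the syringe, canisters and beaker are where they were. The arm is clear, so I am handing the job in.

```bash
python3 -c "
from plant import *
print(close_job())"
```

```text
the job is handed in; nothing more can be done
None
```

The pusher block is at its end stop with the button released, and I handed the job in at about 8.2 s. `close_job` gives no verdict, so this rests on my own checks.

**What I did:** With the gripper closed, I pressed the orange button fully down, reaching about 11 N with no further travel. Holding it down, I slid the block about 96 mm along the pump's -y at about 1–2 N. At the stop the sideways force rose to 7 N and the finger stopped moving. I then eased the side load, lifted straight up and moved clear.

**Last checks:**
- **Block position:** the final scene picture shows the block against the end bracket and the button up. The start position I measured (about 25 mm) plus the travel gives about 121 mm, against a nominal 120 mm.
- **Button held down:** the finger stayed at a height of 0.1423 m with 10–12 N on it throughout the slide.
- **Everything else:** by eye, the syringe, canisters and beaker are where they were. I did not look at the jug, reagent, rack or tip box again, but the arm stayed high above that area. The force reading after retreating was about 1 N, which is noise.

**Disagreement:** the cameras differed by 5–10 mm on the button's x position, because the sides of the button were partly in view. I corrected for this before pressing.

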